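Clip the peg doll into the painting clamp

TASK

Get the tall footed peg doll ready for painting: pick it up, hold it upright over the spring clamp, and push it straight down between the two jaws until its foot stands flat on the clamp's plate and the jaws have snapped shut round its ankle. Keep hold of it for a moment until the jaws have closed on it, and only then let go, leaving it standing upright in the clamp.

Things in the scene. Friction and masses are not known exactly. Their poses are not given: they have to be found in the camera images.
- tall_doll: Bare wooden doll, 123 mm tall, upright, 70 g, round (yaw is free). Origin: centre of the sole, z up. Disc foot 32 wide, 10 thick; ankle 20 wide up to z 24; body 36 wide from z 40 to 94; head on top. Grasp from above, TCP 75-85 mm above the sole, to clear clamp and head. Not wanted: a 78 mm footed doll, and a tall plain cone-shaped doll with no foot or ankle.
- clamp_seat (a point): Middle of the top of the clamp's plate (dark steel, 80 x 150 x 15 mm, fixed, top 15 mm above table), where the sole must stand; z up. Two aluminium jaws, 44 long in x, slide apart along y. Shut, they are 14 apart at their edges (12-17 above here), sloping to a 50 wide mouth at 48 (highest part). The foot meets them at 33; pushing on (5-20 N) spreads them until they close above the foot.
- jaw_left (a joint): Outward slide (m) of the jaw on the clamp's +y side: 0 shut and empty, 0.009 while the foot of a centred doll passes, 0.003 closed on a centred ankle. Sprung inward: 1.5 N at 0, plus 250 N/m.
- jaw_right (a joint): The same for the jaw on the clamp's -y side; it grows as this jaw slides toward -y.
Not all that is in view belongs to the job. What is shaped like the tall_doll but green or turquoise is not meant.

How it is judged:
By the outcome, as a careful person would: the job done as asked, in the order asked, and still so for the second after the job is handed in, with the robot touching nothing.
It also fails if it takes over 42 s, if anything falls off the work surface, if the arm or the gripper's body presses on something with over 40 N, if the wrist force passes 120 N, or if a joint passes its speed limit or range.

ROBOT

A 6-joint arm with a two-finger parallel gripper is mounted at the origin on the work surface. World frame = base frame: x ahead of the robot, y to its left, z up, the work surface at z = 0. Lengths are in mm, angles in degrees, forces in N, time in s.
With the tool pointing down it reaches from about 350 to 850 mm from the base axis. Payload 8.1 kg.
Tool frame: the origin (TCP) lies between the finger pads, 19 mm behind the fingertips; this is the grasp point; z points along the fingers, y is the line along which they close (so a half turn about z gives the same grasp; the last joint's range is limited). The gripper opens to 85 mm and grips with 20 to 120 N. Pads are 22 mm wide; open, the fingers measure 114 mm over their backs; the gripper's body (76 mm by 85 mm) begins 54 mm behind the grasp point. The pads swing forward as they close: fully open they stand 13 mm farther back than shut.
Start: joints at [72.342, 7.471, 85.268, -0, 87.261, -4.893], TCP at [132.554, 585.179, 249.992] pointing down, gripper open.
Joint ranges: [-169.43, 169.43], [-51.17, 129.36], [1.28, 143.12], [-76.62, 256.62], [0, 156.53], [-152.29, 152.29]. Speed limits (degrees/s): [136.94, 136.94, 159.86, 180, 180, 180].

INTERFACE

Orientations are given as [roll, pitch, yaw] about the fixed x, y, z axes, in that order (R = Rz(yaw) Ry(pitch) Rx(roll)).
In Python, from bench import r gives the robot as it stands.
- The arm moves only by the tool carry_out, never from a script. Its argument "commands" is a list of rows, each an object with "jaw": the finger opening in m, from 0 to 0.0854; "translation": the shift along the tool's x, y, z in m, a list of three; "spin": the turn about the tool's z in rad. A call has exactly 8 rows; each row shifts and turns the commanded pose from where the row before left it, along the tool's axes as they then stand; what a row does not reach is not made up. A row lasts 1/12 s, in which the tool goes at most 41.7 mm and 7.16 degrees, less where a joint would pass 70% of its speed; a pose out of reach is approached as far as the arm can. A call is refused whole if a number of a shift passes 0.0417 or a number of a turn 0.125, either way. A call with a gripper value outside its range is refused whole. The fingers move at their own pace and stop on an object; "squeeze" is the grip in N (left out, the last holds). Time passes only in rows, so rows that do not move let the fingers close, or fill a call up. It gives the time, the measured TCP pose, the force, the opening and the grip force at its end, in the units of the state.
- r.sense(): the state, without advancing time (a new reading comes with each control period).
- r.snapshot(name): name is "side" or "top" or "wrist"; returns a dict with "pixels" (384x512x3 uint8, blue, green, red), "K" (3x3 intrinsics, pixels), "extrinsics" (4x4, takes a point from camera to world coordinates). Camera axes: x right, y down, z forward; pixel columns grow to the right and rows downward; lengths in mm; the calibration is good to about 2 mm. A picture is of the moment at which its call begins. There is no depth.
- r.hand_in(): hands the job in; it is judged then, once.
Trained networks look in a picture, given as the dict that the camera call returned (one of the last four; its "shot" number tells which), for a name from the list of things; names that differ only in an ending like _2 or _b are one class to them, and where a whole thing is asked for, a point or a joint stands for the part that bears it (a point fixed in the world has none). Each returns a list of dicts, best first, with "score" (0 to 1); they miss things now and then, are a little off and sometimes report something else, mostly with a low value. They report only what shows in the picture. A call takes as long as a camera call. They do not tell look-alikes from the thing itself.
- r.spot_in(picture, target): "xy" ([column, row] in pixels, amid what is visible of it).
- r.regions_of(picture, target): "pixels" (384x512 bool, what is visible of it) and "xy" ([column, row] in pixels, amid what is visible of it).
- r.landmark_of(picture, target): "xy" ([column, row] in pixels: a listed point, or the origin of a listed thing).
The state is a dict: "time": time; "joint_pos": joint angles; "qd": joint speeds; "joint_efforts": joint torques, N m; "tool_pos": TCP position; "tcp_rot": TCP orientation; "ft_force": force on the tool from outside, world axes, zero at the start; "wrist_torque": the same for the moment, N m; "finger_gap": finger opening in mm; "grip_force": force on a finger pad.
Only numpy, scipy, OpenCV 4.12 (cv2) and the standard library are available. Lean on these libraries where they do the work, as an engineer would, in place of code of your own. Each camera call takes 0.05 s, during which the arm holds its last target. There are 200 camera calls.

## Working session

There is one attempt and no reset: what is moved stays moved. The work goes in short steps, Python scripts to look and compute and a tool call to move; the robot and the scene stay as the last step left them, time stands still between calls to the robot, and variables do not carry over. Pictures are saved under pics/ and viewed, at most 14 in all, crops included, and the job is handed in when it is done.

Besides the shell and the picture viewer there is one more tool, called after ">>>" by a JSON object that holds its "fn" and its "kwargs", one argument or row to a line. carry_out: Moves the arm, as the interface text tells. Its arguments: {"type":"object","properties":{"commands":{"type":"array","items":{"type":"object","properties":{"jaw":{"type":"number"},"translation":{"type":"array","items":{"type":"number"}},"spin":{"type":"number"}}}},"squeeze":{"type":"number"}},"required":["commands"]}

```bash
mkdir -p pics
cat > h.py <<'E'
import numpy as np, cv2
from bench import r
def proj(s,P):
    T=np.linalg.inv(np.array(s["extrinsics"])); p=np.array(s["K"])@(T[:3,:3]@np.array(P,float)+T[:3,3]); return p[:2]/p[2]
def ray(s,uv):
    E=np.array(s["extrinsics"]); d=E[:3,:3]@np.linalg.inv(s["K"])@np.array([uv[0],uv[1],1.]); return E[:3,3],d/np.linalg.norm(d)
def tri(obs):
    A=np.zeros((3,3));b=np.zeros(3);R=[ray(s,u) for s,u in obs]
    for o,d in R: M=np.eye(3)-np.outer(d,d);A+=M;b+=M@o
    X=np.linalg.solve(A,b); return X,[round(float(np.linalg.norm((np.eye(3)-np.outer(d,d))@(X-o))),1) for o,d in R]
E
python3 - <<'E'
from h import *
S={n:r.snapshot(n) for n in("side","top","wrist")}
for n,s in S.items():
    for t in("tall_doll","clamp_seat"):
        print(n,t,[(np.round(d["xy"]).tolist(),round(d["score"],2)) for d in r.landmark_of(s,t)])
a=np.hstack([S["side"]["pixels"],S["top"]["pixels"]])
cv2.imwrite("pics/s.png",S["side"]["pixels"]);cv2.imwrite("pics/t.png",S["top"]["pixels"]);cv2.imwrite("pics/w.png",S["wrist"]["pixels"])
print(r.sense())
for n,s in S.items(): print(n,np.round(s["extrinsics"],2).tolist(),s["K"][0][0])
E
```

```text
side tall_doll [([253.0, 130.0], 0.81), ([229.0, 149.0], 0.76), ([264.0, 142.0], 0.65), ([201.0, 160.0], 0.61)]
side clamp_seat [([274.0, 299.0], 0.95)]
top tall_doll [([156.0, 171.0], 0.87), ([156.0, 213.0], 0.68), ([120.0, 180.0], 0.57), ([369.0, 203.0], 0.2)]
top clamp_seat []
wrist tall_doll [([92.0, 352.0], 0.68)]
wrist clamp_seat []
{'time': 0.45, 'joint_pos': array([ 7.23429281e+01,  7.47498065e+00,  8.52724627e+01,  1.20666682e-03,
        8.72614557e+01, -4.89282922e+00]), 'qd': array([ 0.02018302, -0.05791715, -0.13323875, -0.10862399,  0.00454969,
        0.08043305]), 'joint_efforts': array([-6.70432582e-04, -5.68594229e+01, -5.00229406e+01, -1.84987130e-04,
        3.90401590e-03, -3.63913614e-05]), 'tool_pos': array([132.52173433, 585.14522115, 249.90768179]), 'tcp_rot': array([-1.79991236e+02, -1.95990447e-03,  1.67235699e+02]), 'ft_force': array([-0.75610453, -0.30108486,  0.53480174]), 'wrist_torque': array([-0.01520848,  0.03645919,  0.0839918 ]), 'grip_force': 0.0, 'finger_gap': 85.16985147440691}
side [[0.98, -0.11, 0.13, 364.77], [-0.17, -0.7, 0.69, -559.2], [0.02, -0.7, -0.71, 718.16], [0.0, 0.0, 0.0, 1.0]] 444.68036529248485
top [[0.01, -1.0, 0.05, 459.67], [-1.0, -0.01, -0.02, 89.55], [0.02, -0.05, -1.0, 806.55], [0.0, 0.0, 0.0, 1.0]] 382.8070392249753
wrist [[0.22, 0.93, 0.31, 54.8], [0.98, -0.21, -0.07, 602.48], [-0.0, 0.31, -0.95, 372.82], [0.0, 0.0, 0.0, 1.0]] 281.86382355802715
```

View pics/s.png

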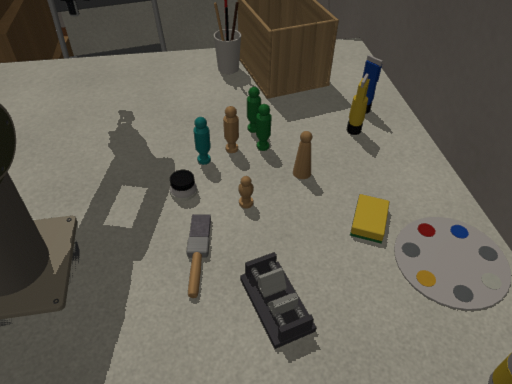

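View pics/t.png

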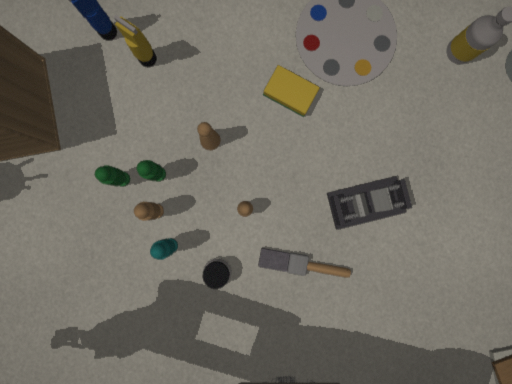

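The side view shows these tall candidates:
- turquoise at (203,140)
- bare wood with foot at (231,130)
- greens at (254,108) and (264,127)
- wooden cone at (303,155)
- short footed doll at (246,190)

The bare footed tall one at side (231,130) / top (150,211) fits. The clamp is at side (275,298) / top (370,202). Next I'll confirm with a crop and measure.

Run:
```python
from h import *
S={n:r.snapshot(n) for n in("side","top")}
L={n:[d["xy"] for d in r.landmark_of(s,"tall_doll")] for n,s in S.items()}
for u in L["side"]:
    for v in L["top"]:
        X,e=tri([(S["side"],u),(S["top"],v)])
        if max(e)<12: print(np.round(u),np.round(v),X.round(1),e)
print("seat",[ (d["xy"],d["score"]) for n in S for d in r.landmark_of(S[n],"clamp_seat")])
# plane intersections
def pl(s,uv,z): o,d=ray(s,uv); return (o+d*(z-o[2])/d[2]).round(1)
for d in r.landmark_of(S["side"],"clamp_seat"): print("seat@15",pl(S["side"],d["xy"],15))
for n in S:
  for u in L[n]: print(n,np.round(u),"sole@0",pl(S[n],u,0))
c=S["side"]["pixels"][80:220,180:330]; d=S["top"]["pixels"][160:250,315:425]
c=cv2.resize(c,None,fx=2.6,fy=2.6,interpolation=3);e=S["side"]["pixels"][245:350,230:325]
d=cv2.resize(d,(400,int(90*400/110)),interpolation=3)
d=cv2.copyMakeBorder(d,0,max(0,c.shape[0]-d.shape[0]),0,0,0)
cv2.imwrite("pics/c.png",np.hstack([c,d[:c.shape[0]]]))
cv2.imwrite("pics/e.png",cv2.resize(e,None,fx=5,fy=5,interpolation=3))
for n in S:
  for j in("jaw_left","jaw_right"): print(n,j,[(np.round(q["xy"],1).tolist(),round(q["score"],2)) for q in r.landmark_of(S[n],j)])
```

```text
[200. 162.] [168. 247.] [382.8 254.   -5.6] [1.8, 1.8]
[231. 152.] [155. 208.] [463.6 285.9 -12.3] [3.0, 3.0]
[253. 128.] [159. 173.] [521.5 258.2  78.5] [9.8, 9.8]
[253. 128.] [122. 180.] [526.  350.3   6.9] [2.0, 2.0]
[266. 147.] [159. 173.] [542.6 273.4   5.2] [4.1, 4.1]
seat [([275.8, 300.9], 0.61), ([367.8, 202.6], 0.59)]
seat@15 [ 482.  -159.1   15. ]
side [200. 162.] sole@0 [380.9 248.2   0. ]
side [231. 152.] sole@0 [459.  272.1   0. ]
side [253. 128.] sole@0 [529.6 358.9   0. ]
side [266. 147.] sole@0 [548.  279.1   0. ]
top [168. 247.] sole@0 [385.1 252.6   0. ]
top [155. 208.] sole@0 [466.4 282.5   0. ]
top [159. 173.] sole@0 [539.  275.2   0. ]
top [122. 180.] sole@0 [524.6 352.9   0. ]Traceback (most recent call last):
  File "<stdin>", line 21, in <module>
ValueError: it knows: clamp_seat, tall_doll
```

View pics/c.png

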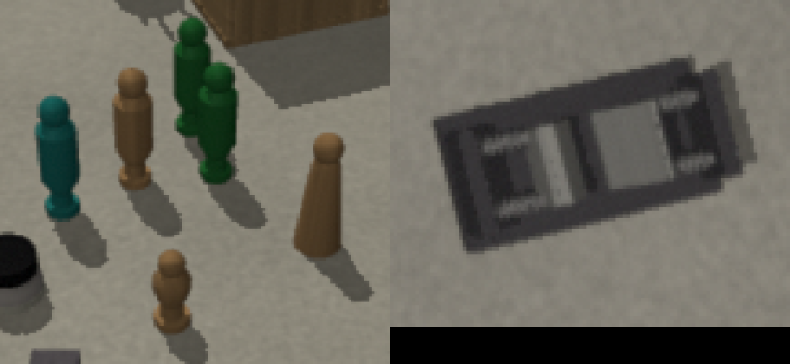

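View pics/e.png

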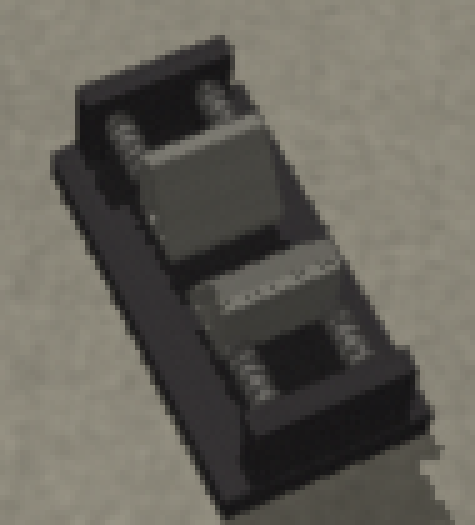

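The bare footed doll (side (231,130), crop (133,130)) is wood with a foot and ankle. The green and turquoise ones are excluded, and the cone has no foot. Moving to hover above it.

>>> {"fn": "carry_out", "kwargs": {
  "commands": [
    {"translation": [-0.0299, -0.017, 0]},
    {"translation": [-0.0299, -0.017, 0]},
    {"translation": [-0.0299, -0.017, 0]},
    {"translation": [-0.0299, -0.017, 0]},
    {"translation": [-0.0299, -0.017, 0]},
    {"translation": [-0.0299, -0.017, 0]},
    {"translation": [-0.0299, -0.017, 0]},
    {"translation": [-0.0299, -0.017, 0]}
  ]
}}

```text
invalid input
```

>>> {"fn": "carry_out", "kwargs": {
  "commands": [
    {"translation": [-0.0299, -0.017, 0]},
    {"translation": [-0.0299, -0.017, 0]},
    {"translation": [-0.0299, -0.017, 0]},
    {"translation": [-0.0299, -0.017, 0]},
    {"translation": [-0.0299, -0.017, 0]},
    {"spin": -0.12},
    {"spin": -0.12},
    {"spin": -0.12}
  ]
}}

```text
invalid input
```

```bash
cat > fit.py <<'E'
from h import *
from scipy.optimize import minimize
PROF=[(0,16),(10,16),(10,10),(24,10),(40,18),(94,18),(97,12),(103,14),(109,14.5),(115,13),(120,8),(123,3)]
def model(s,P):
    m=np.zeros((384*4,512*4),np.uint8);a=np.linspace(0,2*np.pi,32,endpoint=False);cs=[]
    for z,R in PROF:
        cs.append(np.array([proj(s,[P[0]+R*np.cos(t),P[1]+R*np.sin(t),P[2]+z]) for t in a]))
    for c,d in zip(cs,cs[1:]): cv2.fillConvexPoly(m,cv2.convexHull(np.round(np.vstack([c,d])*4+1.5).astype(np.int32)),255)
    return cv2.resize(m,(512,384),interpolation=cv2.INTER_AREA)/255.
def fit(obs,P0):
    f=lambda p:sum(1-np.minimum(model(s,p),k).sum()/np.maximum(model(s,p),k).sum() for s,k in obs)
    q=minimize(f,P0,method="Nelder-Mead",options=dict(initial_simplex=np.array(P0)+np.vstack([np.zeros(3),8*np.eye(3)]),xatol=.1,fatol=1e-4,maxiter=150)); return q.x,q.fun
def mask(s,P,t="tall_doll"):
    c=proj(s,np.array(P)+[0,0,62]);L=r.regions_of(s,t)
    L=[d for d in L if np.linalg.norm(np.array(d["xy"])-c)<40]
    return min(L,key=lambda d:np.linalg.norm(np.array(d["xy"])-c))["pixels"].astype(float) if L else None
E
python3 - <<'E'
from fit import *
P0=[463,283,0.];obs=[];print(r.sense()["tool_pos"],r.sense()["tcp_rot"])
for n in("side","top","wrist"):
    s=r.snapshot(n);m=mask(s,P0); print(n,None if m is None else m.sum(),proj(s,P0))
    if n=="wrist": cv2.imwrite("pics/w2.png",s["pixels"])
    if m is not None and m.sum()>50: obs.append((s,m)); print(fit([(s,m)],P0))
print("all",fit(obs,P0))
for o in (obs[:2],obs[1:]): print(fit(o,P0))
E
```

```text
[132.55884346 585.17506744 250.03953336] [1.79997478e+02 2.56645102e-04 1.67235437e+02]
side 585.0 [231.80966205 149.20730137]
(array([462.76750772, 290.20309251,  -2.56768271]), np.float64(0.07770415790407159))
top 449.0 [154.64219334 209.31736009]
(array([459.84889032, 282.30803341,  -6.73023169]), np.float64(0.053656501606107354))
wrist None [125.30611885 379.08226139]
all (array([460.58877641, 278.97787519,   6.37907713]), np.float64(0.18089324957921182))
(array([460.58877641, 278.97787519,   6.37907713]), np.float64(0.18089324957921182))
(array([459.84889032, 282.30803341,  -6.73023169]), np.float64(0.053656501606107354))
```

View pics/w2.png

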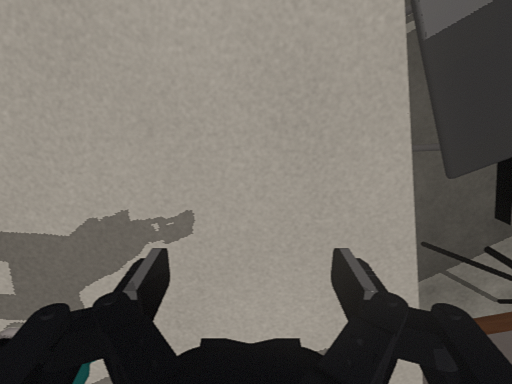

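The wrist picture shows only the fingers ((150,280) and (350,280)) and the table, so the doll isn't in view. The rows need every field, so I'm resending.

>>> {"fn": "carry_out", "kwargs": {
  "commands": [
    {"jaw": 0.085, "spin": 0, "translation": [-0.0299, -0.017, 0]},
    {"jaw": 0.085, "spin": 0, "translation": [-0.0299, -0.017, 0]},
    {"jaw": 0.085, "spin": 0, "translation": [-0.0299, -0.017, 0]},
    {"jaw": 0.085, "spin": 0, "translation": [-0.0299, -0.017, 0]},
    {"jaw": 0.085, "spin": 0, "translation": [-0.0299, -0.017, 0]},
    {"jaw": 0.085, "spin": 0, "translation": [-0.0299, -0.017, 0]},
    {"jaw": 0.085, "spin": 0, "translation": [-0.0299, -0.017, 0]},
    {"jaw": 0.085, "spin": 0, "translation": [-0.0299, -0.017, 0]}
  ]
}}

```text
time: 1.77
tool_pos: [336.8, 398.5, 250.2]
tcp_rot: [180.0, 0.0, 167.2]
ft_force: [0.2, 1.6, -0.6]
finger_gap: 85.2
grip_force: 0.0
```

>>> {"fn": "carry_out", "kwargs": {
  "commands": [
    {"jaw": 0.085, "spin": 0, "translation": [-0.0299, -0.017, 0]},
    {"jaw": 0.085, "spin": 0, "translation": [-0.0299, -0.017, 0]},
    {"jaw": 0.085, "spin": 0, "translation": [-0.0299, -0.017, 0]},
    {"jaw": 0.085, "spin": 0, "translation": [-0.0299, -0.017, 0]},
    {"jaw": 0.085, "spin": 0, "translation": [-0.0299, -0.017, 0]},
    {"jaw": 0.085, "spin": -0.12, "translation": [0, 0, 0]},
    {"jaw": 0.085, "spin": -0.12, "translation": [0, 0, 0]},
    {"jaw": 0.085, "spin": -0.12, "translation": [0, 0, 0]}
  ]
}}

```text
time: 2.43
tool_pos: [463.4, 282.9, 249.9]
tcp_rot: [-180.0, -0.0, -171.9]
ft_force: [0.3, -0.3, 0.2]
finger_gap: 85.1
grip_force: 0.0
```

Run:
```python
from fit import *
P0=[462,285,0.];obs=[];print(r.sense()["tool_pos"],r.sense()["tcp_rot"])
for n in("side","top","wrist"):
    s=r.snapshot(n);m=mask(s,P0); print(n,None if m is None else m.sum(),proj(s,P0))
    if n=="wrist": cv2.imwrite("pics/w3.png",s["pixels"])
    if m is not None and m.sum()>50: obs.append((s,m)); print(fit([(s,m)],P0))
if len(obs)>1: print("all",fit(obs,P0))
```

```text
[463.42454691 282.93878709 249.89767328] [-1.79999606e+02 -1.05733218e-02 -1.71909164e+02]
side 593.0 [231.30212866 148.7320958 ]
(array([463.01537858, 286.79877787,  -0.86083082]), np.float64(0.056877937253905775))
top 263.0 [153.6727322  209.78787384]
(array([ 454.1076208 ,  313.85998763, -144.47135877]), np.float64(0.39469427027712867))
wrist 1242.0 [250.85175174 163.24148568]
(array([463.14107723, 279.79434254,  -8.46734844]), np.float64(0.037570223632283684))
all (array([460.59249302, 279.23864808,   2.97879694]), np.float64(0.6884744134638993))
```

View pics/w3.png

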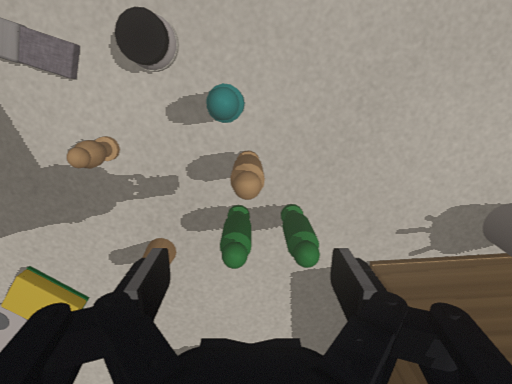

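Wrist picture: target doll at (247,175), greens at (237,235) and (300,235), turquoise at (225,103). Now a joint fit of side and wrist.

Run:
```python
from fit import *
P0=[463,284,0.];obs=[]
for n in("side","wrist"):
    s=r.snapshot(n); obs.append((s,mask(s,P0)))
x,f=fit(obs,P0);print("joint",x,f)
for o in obs: print(minimize(lambda p:1-np.minimum(model(o[0],[*p,0]),o[1]).sum()/np.maximum(model(o[0],[*p,0]),o[1]).sum(),P0[:2],method="Nelder-Mead",options=dict(initial_simplex=[[463,284],[468,284],[463,289]])).x)
st=r.sense();y=np.radians(st["tcp_rot"][2]);d=x-st["tool_pos"]
print("tool x,y shift",d[0]*np.cos(y)+d[1]*np.sin(y),d[0]*np.sin(y)-d[1]*np.cos(y),"down to sole+80",st["tool_pos"][2]-80)
```

```text
joint [461.15115042 279.37871937   4.71066932] 0.1466472890856826
[462.70703125 287.03710938]
[461.13011362 279.68570429]
tool x,y shift 2.167323280448796 -4.259521941379071 down to sole+80 170.04221636672585
```

Joint fit: z comes out near 0 within calibration. y is best given by the wrist (camera in the same y plane), about 280. x is about 461.5. Descending part-way, then re-measuring.

>>> {"fn": "carry_out", "kwargs": {
  "commands": [
    {"jaw": 0.085, "spin": 0, "translation": [0.0023, -0.0026, 0]},
    {"jaw": 0.085, "spin": 0, "translation": [0, 0, 0.016]},
    {"jaw": 0.085, "spin": 0, "translation": [0, 0, 0.016]},
    {"jaw": 0.085, "spin": 0, "translation": [0, 0, 0.016]},
    {"jaw": 0.085, "spin": 0, "translation": [0, 0, 0.016]},
    {"jaw": 0.085, "spin": 0, "translation": [0, 0, 0.016]},
    {"jaw": 0.085, "spin": 0, "translation": [0, 0, 0.01]},
    {"jaw": 0.085, "spin": 0, "translation": [0, 0, 0]}
  ]
}}

```text
time: 3.6
tool_pos: [459.3, 280.0, 157.2]
tcp_rot: [-179.9, -0.2, -172.2]
ft_force: [-0.1, -0.2, 0.3]
finger_gap: 85.3
grip_force: 0.0
```

Run:
```python
from fit import *
P0=[461.5,280,0.];s=r.snapshot("wrist");m=mask(s,P0)
st=r.sense();print(st["tool_pos"],m.sum())
print(fit([(s,m)],P0))
q=minimize(lambda p:1-np.minimum(model(s,[*p,0]),m).sum()/np.maximum(model(s,[*p,0]),m).sum(),P0[:2],method="Nelder-Mead",options=dict(initial_simplex=[[463,280],[468,280],[463,285]]));print(q.x,q.fun)
```

```text
[460.79927105 280.77077214 160.16628752] 3050.0
(array([461.49320465, 279.9444352 ,  -0.68814071]), np.float64(0.030459363333446676))
[461.09333161 279.99844939] 0.03192130548119276
```

Excellent: (461.3, 280.0), sole z about -0.7. Descending 80 mm to TCP z 80 with a -0.8 mm y correction, then gripping.

>>> {"fn": "carry_out", "kwargs": {
  "commands": [
    {"jaw": 0.085, "spin": 0, "translation": [-0.0004, -0.0008, 0.016]},
    {"jaw": 0.085, "spin": 0, "translation": [0, 0, 0.016]},
    {"jaw": 0.085, "spin": 0, "translation": [0, 0, 0.016]},
    {"jaw": 0.085, "spin": 0, "translation": [0, 0, 0.016]},
    {"jaw": 0.085, "spin": 0, "translation": [0, 0, 0.01]},
    {"jaw": 0.085, "spin": 0, "translation": [0, 0, 0.006]},
    {"jaw": 0.085, "spin": 0, "translation": [0, 0, 0]},
    {"jaw": 0.085, "spin": 0, "translation": [0, 0, 0]}
  ]
}}

```text
time: 4.37
tool_pos: [461.8, 280.3, 80.8]
tcp_rot: [180.0, 0.0, -172.1]
ft_force: [1.0, -1.4, -0.3]
finger_gap: 84.3
grip_force: 0.0
```

>>> {"fn": "carry_out", "kwargs": {
  "commands": [
    {"jaw": 0.06, "spin": 0, "translation": [0, 0, 0]},
    {"jaw": 0.045, "spin": 0, "translation": [0, 0, 0]},
    {"jaw": 0.04, "spin": 0, "translation": [0, 0, 0]},
    {"jaw": 0.035, "spin": 0, "translation": [0, 0, 0]},
    {"jaw": 0.03, "spin": 0, "translation": [0, 0, 0]},
    {"jaw": 0.025, "spin": 0, "translation": [0, 0, 0]},
    {"jaw": 0.02, "spin": 0, "translation": [0, 0, 0]},
    {"jaw": 0.02, "spin": 0, "translation": [0, 0, 0]}
  ],
  "squeeze": 60
}}

```text
time: 5.03
tool_pos: [462.0, 280.5, 80.9]
tcp_rot: [180.0, 0.1, -172.1]
ft_force: [-0.2, -0.3, 5.4]
finger_gap: 34.6
grip_force: 60.2
```

>>> {"fn": "carry_out", "kwargs": {
  "commands": [
    {"jaw": 0.02, "spin": 0, "translation": [0, 0, -0.01]},
    {"jaw": 0.02, "spin": 0, "translation": [0, 0, -0.02]},
    {"jaw": 0.02, "spin": 0, "translation": [0, 0, -0.025]},
    {"jaw": 0.02, "spin": 0, "translation": [0, 0, -0.03]},
    {"jaw": 0.02, "spin": 0, "translation": [0, 0, -0.03]},
    {"jaw": 0.02, "spin": 0, "translation": [0, 0, -0.025]},
    {"jaw": 0.02, "spin": 0, "translation": [0, 0, -0.02]},
    {"jaw": 0.02, "spin": 0, "translation": [0, 0, -0.01]}
  ]
}}

```text
time: 5.7
tool_pos: [462.2, 280.5, 253.7]
tcp_rot: [179.9, 0.2, -172.1]
ft_force: [0.6, 0.7, -1.2]
finger_gap: 34.5
grip_force: 59.8
```

Run:
```python
from fit import *
st=r.sense();print(st["tool_pos"],st["finger_gap"],st["grip_force"])
T=[];obs=[]
for n in("top","side"):
    us=[]
    for k in range(4):
        s=r.snapshot(n);us+=[d["xy"] for d in r.landmark_of(s,"clamp_seat")[:1]]
    print(n,np.round(us,1).tolist())
    if us: obs.append((s,np.median(us,0)))
    if n=="top": np.save("top.npy",s["pixels"])
if len(obs)==2: print(tri(obs))
for s,u in obs:
    o,d=ray(s,u);print("z=15:",o+d*(15-o[2])/d[2])
# plate outline in the top view from dark pixels
s=obs[0][0] if obs else r.snapshot("top");g=s["pixels"].max(2);mk=np.zeros_like(g);mk[150:260,305:440]=(g[150:260,305:440]<88)*255
mk=cv2.morphologyEx(mk,cv2.MORPH_CLOSE,np.ones((5,5)))
c=max(cv2.findContours(mk,0,2)[0],key=cv2.contourArea);print(cv2.minAreaRect(c),cv2.contourArea(c))
w=r.snapshot("wrist");m=mask(w,[*st["tool_pos"][:2],st["tool_pos"][2]-80]); 
print(m.sum(),fit([(w,m)],[*st["tool_pos"][:2],st["tool_pos"][2]-80]))
v=cv2.resize(w["pixels"],None,fx=1,fy=1);cv2.imwrite("pics/w4.png",v)
```

```text
[462.21402928 280.49743407 253.7276193 ] 34.5030972374236 59.7600321052596
top [[370.0, 201.1], [368.8, 202.1], [370.0, 200.9], [369.3, 202.7]]
side [[274.8, 300.7], [275.7, 299.5], [275.3, 302.5]]
(array([ 481.10788348, -162.83686823,   22.31936268]), [1.1, 1.1])
z=15: [ 482.42668858 -165.39183079   15.        ]
z=15: [ 481.19961033 -158.54599402   15.        ]
((368.7205505371094, 200.8621826171875), (41.230438232421875, 81.58219909667969), 75.65067291259766) 2972.5
9121.0 (array([460.75563097, 279.56843458, 169.94582699]), np.float64(0.02650434773771959))
```

View pics/w4.png

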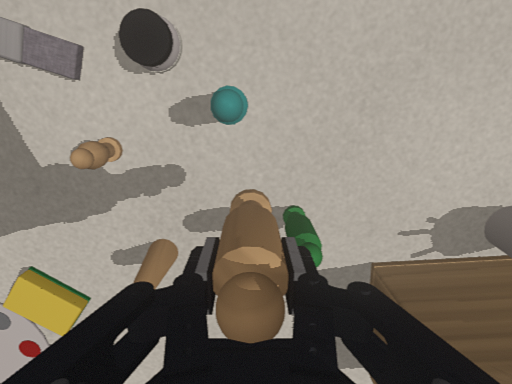

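The doll is held upright between the pads, centred at about (250,250). Carrying it so the wrist camera stands right above the clamp.

>>> {"fn": "carry_out", "kwargs": {
  "commands": [
    {"jaw": 0.02, "spin": 0, "translation": [-0.0024, -0.015, 0]},
    {"jaw": 0.02, "spin": 0, "translation": [-0.0024, -0.025, 0]},
    {"jaw": 0.02, "spin": 0, "translation": [-0.0024, -0.032, 0]},
    {"jaw": 0.02, "spin": 0, "translation": [-0.0024, -0.032, 0]},
    {"jaw": 0.02, "spin": 0, "translation": [-0.0024, -0.032, 0]},
    {"jaw": 0.02, "spin": 0, "translation": [-0.0024, -0.032, 0]},
    {"jaw": 0.02, "spin": 0, "translation": [-0.0024, -0.032, 0]},
    {"jaw": 0.02, "spin": 0, "translation": [-0.0024, -0.032, 0]}
  ]
}}

```text
time: 7.27
tool_pos: [512.3, 51.4, 250.2]
tcp_rot: [-180.0, 0.0, -172.1]
ft_force: [-0.1, -0.0, -1.6]
finger_gap: 34.4
grip_force: 59.8
```

>>> {"fn": "carry_out", "kwargs": {
  "commands": [
    {"jaw": 0.02, "spin": 0, "translation": [-0.0024, -0.032, 0]},
    {"jaw": 0.02, "spin": 0, "translation": [-0.0024, -0.032, 0]},
    {"jaw": 0.02, "spin": 0, "translation": [-0.0024, -0.032, 0]},
    {"jaw": 0.02, "spin": 0, "translation": [-0.0024, -0.032, 0]},
    {"jaw": 0.02, "spin": 0, "translation": [-0.0024, -0.032, 0]},
    {"jaw": 0.02, "spin": 0, "translation": [-0.0024, -0.03, 0]},
    {"jaw": 0.02, "spin": 0, "translation": [-0.0024, -0.02, 0]},
    {"jaw": 0.02, "spin": 0, "translation": [-0.0024, -0.011, 0]}
  ]
}}

```text
time: 7.93
tool_pos: [561.4, -166.0, 249.9]
tcp_rot: [-180.0, -0.0, -172.3]
ft_force: [-0.4, 0.1, -2.0]
finger_gap: 34.6
grip_force: 59.9
```

>>> {"fn": "carry_out", "kwargs": {
  "commands": [
    {"jaw": 0.02, "spin": 0, "translation": [0, 0, 0]},
    {"jaw": 0.02, "spin": 0, "translation": [0, 0, 0]},
    {"jaw": 0.02, "spin": 0, "translation": [0, 0, 0]},
    {"jaw": 0.02, "spin": 0, "translation": [0, 0, 0]},
    {"jaw": 0.02, "spin": 0, "translation": [0, 0, 0]},
    {"jaw": 0.02, "spin": 0, "translation": [0, 0, 0]},
    {"jaw": 0.02, "spin": 0, "translation": [0, 0, 0]},
    {"jaw": 0.02, "spin": 0, "translation": [0, 0, 0]}
  ]
}}

```text
time: 8.6
tool_pos: [561.4, -163.0, 250.1]
tcp_rot: [-180.0, 0.0, -172.1]
ft_force: [-0.7, -0.2, -1.0]
finger_gap: 34.5
grip_force: 59.9
```

Run:
```python
from fit import *
st=r.sense();print(st["tool_pos"],st["tcp_rot"],st["finger_gap"])
us=[]
for k in range(4):
    w=r.snapshot("wrist");us+=[d["xy"] for d in r.landmark_of(w,"clamp_seat")[:1]]
print(np.round(us,1).tolist())
for u in us:
    o,d=ray(w,u);print("z=15:",o+d*(15-o[2])/d[2])
P0=[*st["tool_pos"][:2],st["tool_pos"][2]-80];m=mask(w,P0);print(fit([(w,m)],P0))
im=w["pixels"].copy()
S=np.array([481.5,-162,15]);y=np.radians(14)
for sx,sy in((40,75),(40,-75),(-40,75),(-40,-75),(0,0)):
    p=S+[sx*np.cos(y)-sy*np.sin(y),sx*np.sin(y)+sy*np.cos(y),0];q=proj(w,p);cv2.circle(im,tuple(int(v) for v in q),2,(0,0,255),1);print(sx,sy,q)
cv2.imwrite("pics/w5.png",cv2.resize(im[:300,90:490],None,fx=2,fy=2,interpolation=3))
```

```text
[ 561.41836985 -162.96700971  250.10164974] [-1.79996066e+02  7.37878896e-03 -1.72107343e+02] 34.52134035259388
[[265.9, 100.0], [266.0, 100.1]]
z=15: [ 478.15565709 -155.32165831   15.        ]
z=15: [ 478.25235376 -155.18450635   15.        ]
(array([ 560.38476707, -163.97768913,  170.46862534]), np.float64(0.03105773741706308))
40 75 [323.07866484 128.87489736]
40 -75 [203.95046705 141.98676745]
-40 75 [321.21536375  58.56053994]
-40 -75 [193.13439313  73.69584546]
0 0 [260.0192061 102.0975635]
```

View pics/w5.png

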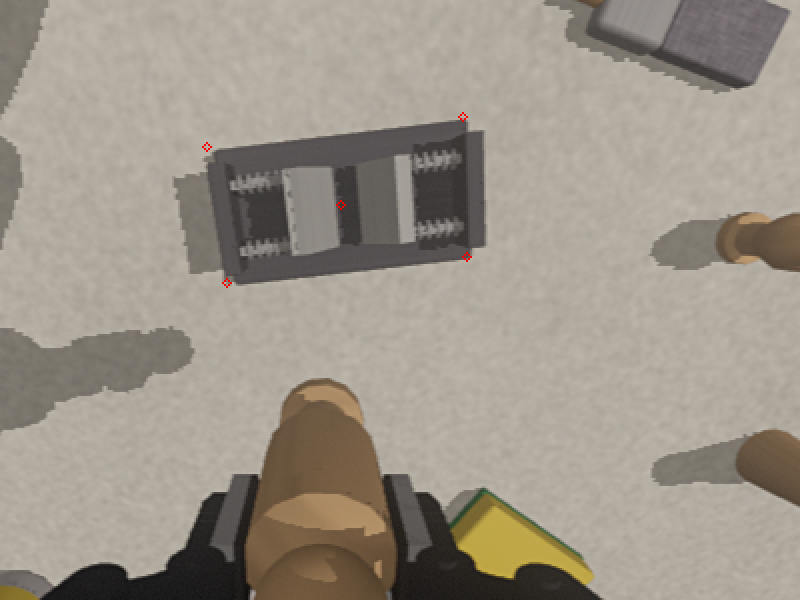

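Wrist picture: slot between the jaws centred at about crop (347,205), i.e. pixel (263.7,102.5). My reprojected guess was about 4 px left, so the seat lies near y -157, not -162. Lowering for a closer second view.

>>> {"fn": "carry_out", "kwargs": {
  "commands": [
    {"jaw": 0.02, "spin": 0, "translation": [0, 0.003, 0.008]},
    {"jaw": 0.02, "spin": 0, "translation": [0, 0.003, 0.012]},
    {"jaw": 0.02, "spin": 0, "translation": [0, 0, 0.014]},
    {"jaw": 0.02, "spin": 0, "translation": [0, 0, 0.014]},
    {"jaw": 0.02, "spin": 0, "translation": [0, 0, 0.012]},
    {"jaw": 0.02, "spin": 0, "translation": [0, 0, 0]},
    {"jaw": 0.02, "spin": 0, "translation": [0, 0, 0]},
    {"jaw": 0.02, "spin": 0, "translation": [0, 0, 0]}
  ]
}}

```text
time: 9.72
tool_pos: [560.8, -157.4, 190.4]
tcp_rot: [-180.0, 0.0, -172.1]
ft_force: [0.6, -0.0, 0.4]
finger_gap: 34.3
grip_force: 59.8
```

Run:
```python
from fit import *
st=r.sense();print(st["tool_pos"],st["tcp_rot"])
us=[]
for k in range(3):
    w=r.snapshot("wrist");us+=[d["xy"] for d in r.landmark_of(w,"clamp_seat")[:1]]
for u in us:
    o,d=ray(w,u);print(np.round(u,1),"z=15:",o+d*(15-o[2])/d[2])
im=cv2.resize(w["pixels"][20:220,150:400],None,fx=3,fy=3,interpolation=3)
def draw(S,col,yaw):
    y=np.radians(yaw)
    for sx,sy,z in((22,7,14),(-22,7,14),(22,-7,14),(-22,-7,14),(22,25,48),(-22,25,48),(22,-25,48),(-22,-25,48),(40,75,0),(40,-75,0),(-40,75,0),(-40,-75,0)):
        q=(proj(w,[S[0]+sx*np.cos(y)-sy*np.sin(y),S[1]+sx*np.sin(y)+sy*np.cos(y),15+z])-[150,20])*3+1
        cv2.circle(im,tuple(int(v) for v in q),4,col,1)
draw((480.5,-157.5),(0,0,255),14)
cv2.imwrite("pics/w6.png",im)
P0=[*st["tool_pos"][:2],st["tool_pos"][2]-80];print(fit([(w,mask(w,P0))],P0))
```

```text
[ 560.78954633 -157.41293783  190.37522944] [-1.79988655e+02  2.16399627e-02 -1.72132607e+02]
[262.4  99.1] z=15: [ 478.56155162 -156.4824403    15.        ]
[264.3 100.5] z=15: [ 479.62375287 -154.38324323   15.        ]
[263.  100.6] z=15: [ 479.89670052 -155.66811204   15.        ]
(array([ 559.94582265, -158.27007219,  111.75454904]), np.float64(0.02675930145601846))
```

View pics/w6.png

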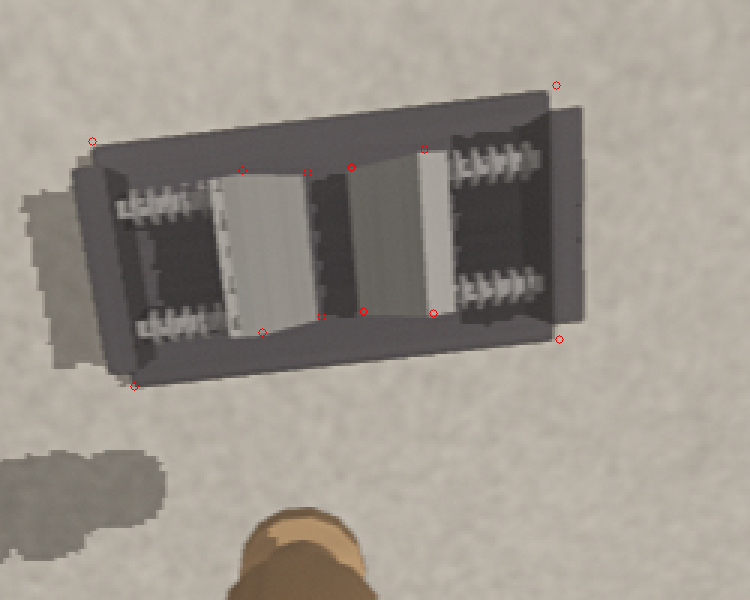

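The reprojected model matches within about 1 px. The slot and plate corners suggest a shift of (+1.3,-0.8) mm, giving a seat at (481.8,-158.3), and the side view agrees (481.2,-158.5). Moving over it.

>>> {"fn": "carry_out", "kwargs": {
  "commands": [
    {"jaw": 0.02, "spin": 0, "translation": [0.008, 0.001, 0]},
    {"jaw": 0.02, "spin": 0, "translation": [0.015, 0.002, 0]},
    {"jaw": 0.02, "spin": 0, "translation": [0.018, 0.0024, 0]},
    {"jaw": 0.02, "spin": 0, "translation": [0.018, 0.0025, 0]},
    {"jaw": 0.02, "spin": 0, "translation": [0.013, 0.0017, 0]},
    {"jaw": 0.02, "spin": 0, "translation": [0.0058, 0.0008, 0]},
    {"jaw": 0.02, "spin": 0, "translation": [0, 0, 0]},
    {"jaw": 0.02, "spin": 0, "translation": [0, 0, 0]}
  ]
}}

```text
time: 10.73
tool_pos: [482.3, -157.9, 190.4]
tcp_rot: [-180.0, 0.1, -172.2]
ft_force: [0.3, 0.7, -0.2]
finger_gap: 34.6
grip_force: 59.8
```

>>> {"fn": "carry_out", "kwargs": {
  "commands": [
    {"jaw": 0.02, "spin": 0, "translation": [0, 0, 0.006]},
    {"jaw": 0.02, "spin": 0, "translation": [0, 0, 0.01]},
    {"jaw": 0.02, "spin": 0, "translation": [0, 0, 0.01]},
    {"jaw": 0.02, "spin": 0, "translation": [0, 0, 0.01]},
    {"jaw": 0.02, "spin": 0, "translation": [0, 0, 0.006]},
    {"jaw": 0.02, "spin": 0, "translation": [0, 0, 0.003]},
    {"jaw": 0.02, "spin": 0, "translation": [0, 0, 0]},
    {"jaw": 0.02, "spin": 0, "translation": [0, 0, 0]}
  ]
}}

```text
time: 11.4
tool_pos: [482.1, -157.7, 144.8]
tcp_rot: [180.0, -0.0, -172.1]
ft_force: [0.7, -0.7, -1.6]
finger_gap: 34.6
grip_force: 59.8
```

Run:
```python
from fit import *
st=r.sense();print(st["tool_pos"],st["ft_force"])
P0=[*st["tool_pos"][:2],st["tool_pos"][2]-80]
obs=[]
s=r.snapshot("side");w=r.snapshot("wrist")
for a in(s,w):
    m=mask(a,P0)
    if m is not None: obs.append((a,m));print(m.sum(),fit([(a,m)],P0))
A=cv2.resize(s["pixels"][200:360,210:350],(525,600),interpolation=3)
cv2.imwrite("pics/m.png",A)
```

```text
[ 482.05676291 -157.72992559  144.81873422] [ 0.67771315 -0.70284065 -1.59712897]
587.0 (array([ 511.05990052,  -34.16110156, -134.72556852]), np.float64(0.3715913673284489))
9012.0 (array([ 482.00428683, -158.29867061,   64.76462706]), np.float64(0.029549792087229076))
```

View pics/m.png

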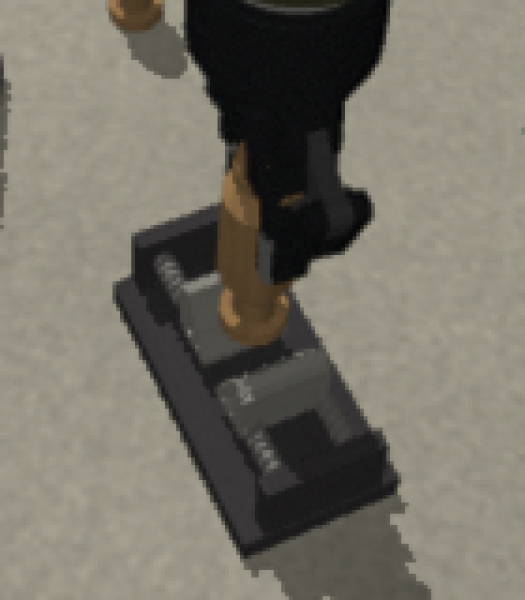

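The foot hangs just above the mouth at crop (255,315), centred on the jaws and upright. Pushing down gently.

>>> {"fn": "carry_out", "kwargs": {
  "commands": [
    {"jaw": 0.02, "spin": 0, "translation": [0, 0, 0.005]},
    {"jaw": 0.02, "spin": 0, "translation": [0, 0, 0.005]},
    {"jaw": 0.02, "spin": 0, "translation": [0, 0, 0.004]},
    {"jaw": 0.02, "spin": 0, "translation": [0, 0, 0.003]},
    {"jaw": 0.02, "spin": 0, "translation": [0, 0, 0.003]},
    {"jaw": 0.02, "spin": 0, "translation": [0, 0, 0.003]},
    {"jaw": 0.02, "spin": 0, "translation": [0, 0, 0.002]},
    {"jaw": 0.02, "spin": 0, "translation": [0, 0, 0]}
  ]
}}

```text
time: 12.27
tool_pos: [482.5, -157.9, 120.1]
tcp_rot: [-180.0, 0.0, -172.1]
ft_force: [0.5, -0.1, 1.3]
finger_gap: 34.3
grip_force: 60.1
```

>>> {"fn": "carry_out", "kwargs": {
  "commands": [
    {"jaw": 0.02, "spin": 0, "translation": [0, 0, 0.003]},
    {"jaw": 0.02, "spin": 0, "translation": [0, 0, 0.003]},
    {"jaw": 0.02, "spin": 0, "translation": [0, 0, 0.003]},
    {"jaw": 0.02, "spin": 0, "translation": [0, 0, 0.003]},
    {"jaw": 0.02, "spin": 0, "translation": [0, 0, 0.003]},
    {"jaw": 0.02, "spin": 0, "translation": [0, 0, 0.002]},
    {"jaw": 0.02, "spin": 0, "translation": [0, 0, 0]},
    {"jaw": 0.02, "spin": 0, "translation": [0, 0, 0]}
  ]
}}

```text
time: 12.93
tool_pos: [482.0, -157.6, 102.5]
tcp_rot: [180.0, -0.0, -172.1]
ft_force: [1.8, -0.7, -0.7]
finger_gap: 34.2
grip_force: 61.0
```

>>> {"fn": "carry_out", "kwargs": {
  "commands": [
    {"jaw": 0.02, "spin": 0, "translation": [0, 0, 0.003]},
    {"jaw": 0.02, "spin": 0, "translation": [0, 0, 0.002]},
    {"jaw": 0.02, "spin": 0, "translation": [0, 0, 0.0015]},
    {"jaw": 0.02, "spin": 0, "translation": [0, 0, 0.001]},
    {"jaw": 0.02, "spin": 0, "translation": [0, 0, 0]},
    {"jaw": 0.02, "spin": 0, "translation": [0, 0, 0]},
    {"jaw": 0.02, "spin": 0, "translation": [0, 0, 0]},
    {"jaw": 0.02, "spin": 0, "translation": [0, 0, 0]}
  ]
}}

```text
time: 13.6
tool_pos: [481.9, -157.7, 95.8]
tcp_rot: [180.0, -0.0, -172.1]
ft_force: [-2.4, 0.4, 8.4]
finger_gap: 34.5
grip_force: 63.4
```

Run:
```python
from fit import *
st=r.sense();print(st["tool_pos"],st["ft_force"])
s=r.snapshot("side");w=r.snapshot("wrist");P0=[*st["tool_pos"][:2],st["tool_pos"][2]-80]
print(fit([(w,mask(w,P0))],P0))
A=cv2.resize(s["pixels"][200:360,210:350],(525,600),interpolation=3)
cv2.imwrite("pics/m2.png",A)
```

```text
[ 481.94508816 -157.7185679    95.83173282] [-2.38796155  0.36402028  8.39384262]Traceback (most recent call last):
  File "<stdin>", line 4, in <module>
  File "fit.py", line 12, in fit
    q=minimize(f,P0,method="Nelder-Mead",options=dict(initial_simplex=np.array(P0)+np.vstack([np.zeros(3),8*np.eye(3)]),xatol=.1,fatol=1e-4,maxiter=150)); return q.x,q.fun
    res = _minimize_neldermead(fun, x0, args, callback, bounds=bounds,
                               **options)
    fsim[k] = func(sim[k])
              ~~~~^^^^^^^^
    fx = function(np.copy(x), *(wrapper_args + args))
  File "fit.py", line 11, in <lambda>
    f=lambda p:sum(1-np.minimum(model(s,p),k).sum()/np.maximum(model(s,p),k).sum() for s,k in obs)
               ~~~^^^^^^^^^^^^^^^^^^^^^^^^^^^^^^^^^^^^^^^^^^^^^^^^^^^^^^^^^^^^^^^^^^^^^^^^^^^^^^^^
  File "fit.py", line 11, in <genexpr>
    f=lambda p:sum(1-np.minimum(model(s,p),k).sum()/np.maximum(model(s,p),k).sum() for s,k in obs)
                     ~~~~~~~~~~^^^^^^^^^^^^^^
TypeError: '<=' not supported between instances of 'float' and 'NoneType'
```

>>> {"fn": "carry_out", "kwargs": {
  "commands": [
    {"jaw": 0.02, "spin": 0, "translation": [0, 0, 0.0005]},
    {"jaw": 0.02, "spin": 0, "translation": [0, 0, 0.0005]},
    {"jaw": 0.02, "spin": 0, "translation": [0, 0, 0.0005]},
    {"jaw": 0.02, "spin": 0, "translation": [0, 0, 0]},
    {"jaw": 0.02, "spin": 0, "translation": [0, 0, 0]},
    {"jaw": 0.02, "spin": 0, "translation": [0, 0, 0]},
    {"jaw": 0.02, "spin": 0, "translation": [0, 0, 0]},
    {"jaw": 0.02, "spin": 0, "translation": [0, 0, 0]}
  ]
}}

```text
time: 14.42
tool_pos: [482.4, -157.8, 95.8]
tcp_rot: [-180.0, 0.0, -172.1]
ft_force: [-6.6, 3.7, 20.1]
finger_gap: 34.3
grip_force: 64.7
```

Run:
```python
from fit import *
st=r.sense();print(st["tool_pos"],st["ft_force"])
s=r.snapshot("side")
im=cv2.resize(s["pixels"][200:360,210:350],(525,600),interpolation=3)
cv2.imwrite("pics/m2.png",im)
```

```text
[ 482.4014114  -157.77031993   95.80330235] [-6.60830106  3.73780596 20.08435172]
```

View pics/m2.png

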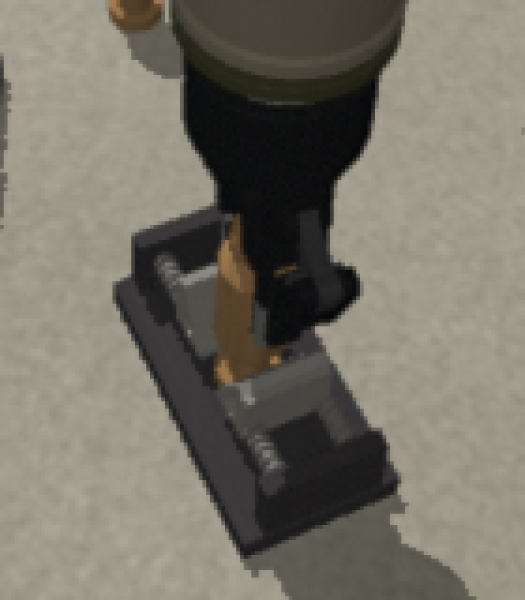

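It's a solid stop: 20 N without z motion at TCP 95.8, so the sole is 80.9 lower, at 15 mm, and the jaws are over the foot. Relaxing the pressure while holding, then opening.

>>> {"fn": "carry_out", "kwargs": {
  "commands": [
    {"jaw": 0.02, "spin": 0, "translation": [0, 0, -0.0006]},
    {"jaw": 0.02, "spin": 0, "translation": [0, 0, -0.0006]},
    {"jaw": 0.02, "spin": 0, "translation": [0, 0, 0]},
    {"jaw": 0.02, "spin": 0, "translation": [0, 0, 0]},
    {"jaw": 0.02, "spin": 0, "translation": [0, 0, 0]},
    {"jaw": 0.02, "spin": 0, "translation": [0, 0, 0]},
    {"jaw": 0.02, "spin": 0, "translation": [0, 0, 0]},
    {"jaw": 0.02, "spin": 0, "translation": [0, 0, 0]}
  ]
}}

```text
time: 15.13
tool_pos: [482.1, -157.7, 95.9]
tcp_rot: [180.0, -0.0, -172.1]
ft_force: [-3.3, 1.0, 10.7]
finger_gap: 34.2
grip_force: 63.5
```

>>> {"fn": "carry_out", "kwargs": {
  "commands": [
    {"jaw": 0.035, "spin": 0, "translation": [0, 0, 0]},
    {"jaw": 0.037, "spin": 0, "translation": [0, 0, 0]},
    {"jaw": 0.04, "spin": 0, "translation": [0, 0, 0]},
    {"jaw": 0.045, "spin": 0, "translation": [0, 0, 0]},
    {"jaw": 0.05, "spin": 0, "translation": [0, 0, 0]},
    {"jaw": 0.06, "spin": 0, "translation": [0, 0, 0]},
    {"jaw": 0.07, "spin": 0, "translation": [0, 0, 0]},
    {"jaw": 0.07, "spin": 0, "translation": [0, 0, 0]}
  ]
}}

```text
time: 15.8
tool_pos: [482.0, -157.7, 95.1]
tcp_rot: [180.0, -0.0, -172.1]
ft_force: [0.3, -1.3, 0.2]
finger_gap: 70.0
grip_force: 0.0
```

>>> {"fn": "carry_out", "kwargs": {
  "commands": [
    {"jaw": 0.07, "spin": 0, "translation": [0, 0, 0]},
    {"jaw": 0.07, "spin": 0, "translation": [0, 0, -0.01]},
    {"jaw": 0.07, "spin": 0, "translation": [0, 0, -0.02]},
    {"jaw": 0.07, "spin": 0, "translation": [0, 0, -0.03]},
    {"jaw": 0.07, "spin": 0, "translation": [0, 0, -0.03]},
    {"jaw": 0.07, "spin": 0, "translation": [0, 0, -0.03]},
    {"jaw": 0.07, "spin": 0, "translation": [0, 0, -0.02]},
    {"jaw": 0.07, "spin": 0, "translation": [0, 0, -0.01]}
  ]
}}

```text
time: 16.47
tool_pos: [483.5, -158.4, 249.9]
tcp_rot: [-179.8, 0.3, -172.1]
ft_force: [-0.0, -0.2, 0.5]
finger_gap: 70.1
grip_force: 0.0
```

Run:
```python
from fit import *
st=r.sense();print(st["time"],st["tool_pos"],st["ft_force"])
s=r.snapshot("side");w=r.snapshot("wrist");P0=[482,-158,15.]
for a in(s,w):
    m=mask(a,P0)
    if m is not None: print(m.sum(),fit([(a,m)],P0))
A=cv2.resize(s["pixels"][200:360,210:350],(390,446),interpolation=3);B=cv2.resize(w["pixels"][60:320,130:380],(390,406),interpolation=3)
cv2.imwrite("pics/m3.png",np.hstack([A[:406],B]))
```

```text
16.4667 [ 483.48042822 -158.37373906  249.93830684] [-0.01482626 -0.2477727   0.45948251]
893.0 (array([ 487.5897609 , -138.74285141,   -5.7417549 ]), np.float64(0.1073041844282977))
1465.0 (array([ 480.65891422, -159.18404694,   16.18564502]), np.float64(0.034871816246942244))
```

View pics/m3.png

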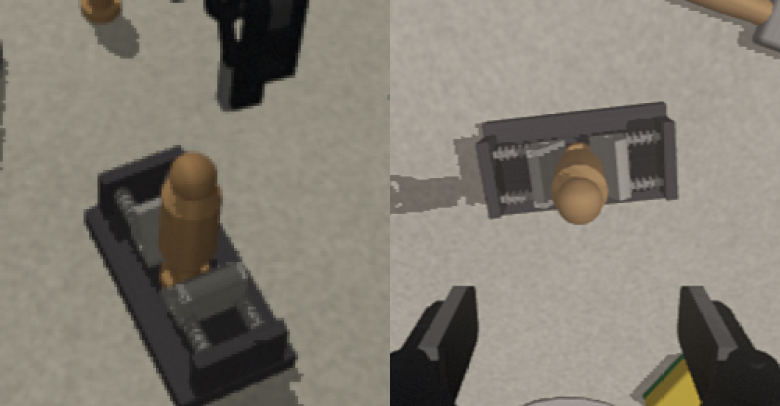

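The doll stands upright in the clamp (side crop (190,215), wrist crop (580,185)). The jaws are closed symmetrically round the ankle, the sole is at z about 15-16, and the gripper is clear.

```bash
python3 -c "
from bench import r
print(r.hand_in())"
```

```text
the job is handed in; nothing more can be done
None
```

The tall footed doll is standing upright in the spring clamp with its foot on the plate and the jaws closed round its ankle; I released it only after it had seated and handed the job in after about 16.5 s of the 42 s allowed (no verdict came back).

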